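Clear the swivel bread board and swing it home under the shelf

ROBOT

A 6-joint arm with a two-finger parallel gripper is mounted at the origin on a cart in front of the work surface, level with it; the furniture and walls round the work are solid. World frame = base frame: x ahead of the robot, y to its left, z up, the work surface at z = 0. Lengths are in m, angles in degrees, forces in N, time in s.
With the tool pointing down it reaches from about 0.275 to 0.775 m from the base axis. Payload 14.6 kg.
Tool frame: the origin (TCP) lies at the very end of the fingers, on their centre line; the grasp point (between the pads) lies 19 mm behind it (manip.pinch_z is the distance from the TCP to the grasp point, in m); z points along the fingers, y is the line along which they close (so a half turn about z gives the same grasp; the last joint's range is limited). The gripper opens to 85 mm and grips with 20 to 120 N. Pads are 22 mm wide; open, the fingers measure 114 mm over their backs; the gripper's body (76 mm by 85 mm) begins 54 mm behind the grasp point. The pads swing forward as they close: fully open they stand 13 mm farther back than shut.
Start: joints at [-73.642, 15.075, -2.767, 72.158, 0, 81.102], TCP at [0.224, -0.475, 0.231] pointing down, gripper open.
Joint ranges: [-151.79, 151.79], [-50.71, 97.33], [-67.44, 78.34], [-121.81, 120.89], [-77.56, 73.72], [-180, 180]. Speed limits (degrees/s): [108.29, 108.29, 147.25, 159.86, 180, 180].

INTERFACE

Orientations are given as [roll, pitch, yaw] about the fixed x, y, z axes, in that order (R = Rz(yaw) Ry(pitch) Rx(roll)).
In Python, from rig import manip gives the robot as it stands. Calls block until the motion is done:
- manip.move_to(position, orientation): joint-space move of the TCP to a pose.
- manip.movel(position, frame=None, vel=0.15): straight line of the TCP; frame=None keeps the orientation; vel is the mean speed in m/s.
- manip.movej(angles): joint-space move.
- manip.set_gripper(opening, strength=None): opening from 0.0 (shut) to 1.0 (fully open); strength is the grip in N (None keeps the last); returns when the fingers have stopped.
- manip.pause(seconds).
- manip.solve_ik(position, orientation): joint angles nearest the present ones, or None.
- manip.snapshot(name): name is "side" or "top"; returns the picture (420x560x3 uint8, blue, green, red); there is no depth.
- manip.camera_info(name): a dict with "intrinsics" (3x3 intrinsics, pixels), "T" (4x4, takes a point from camera to world coordinates). Camera axes: x right, y up, looking along -z (the intrinsics and any distortion apply to the point x, -y, -z); pixel columns grow to the right and rows downward; lengths in m; the calibration is good to about 2 mm. A picture is of the moment at which its call begins. camera_info takes no time and is no camera call.
A pose or a line that the arm cannot do raises manip.MotionError and nothing moves.
- manip.close_job(): hands the job in; it is judged then, once.
Trained networks look in the newest picture that a camera, given by its name, has taken for a name from the list of things; names that differ only in an ending like _2 or _b are one class to them, and where a whole thing is asked for, a point or a joint stands for the part that bears it (a point fixed in the world has none). Each returns a list of dicts, best first, with "confidence" (0 to 1); they miss things now and then, are a little off and sometimes report something else, mostly with a low value. They report only what shows in the picture. A call takes as long as a camera call. They do not tell look-alikes from the thing itself.
- manip.look_for(camera, target): "location" ([column, row] in pixels, amid what is visible of it).
- manip.cut_out(camera, target): "mask" (420x560 bool, what is visible of it) and "location" ([column, row] in pixels, amid what is visible of it).
- manip.place_of(camera, target): "location" ([column, row] in pixels: a listed point, or the origin of a listed thing).
Readings, each from a call of its own:
- manip.current_clock(): time.
- manip.current_joints(): joint angles.
- manip.current_joint_velocities(): joint speeds.
- manip.current_effort(): joint torques, N m.
- manip.current_tool_pos(): TCP position.
- manip.current_ee_rot(): TCP orientation.
- manip.current_ft_force(): force on the tool from outside, world axes, zero at the start.
- manip.current_wrist_torque(): the same for the moment, N m.
- manip.current_finger_gap(): opening from 0.0 (shut) to 1.0 (fully open).
- manip.current_finger_force(): force on a finger pad.
Only numpy, scipy, OpenCV 4.12 (cv2) and the standard library are available. Lean on these libraries where they do the work, as an engineer would, in place of code of your own. Each camera call takes 0.05 s, during which the arm holds its last target. There are 200 camera calls.

TASK

First take the pepper mill and the spice jar off the swivel bread board and stand them upright on the cork mat. Then push the board near its free end so that it swings about its leg, under the shelf, until it rests fully home against the stop at the back. Keep the mill and the jar upright all the while and do not disturb the honey jar, the tin or the oil bottle.

Things in the scene. Friction and masses are not known exactly. Their poses are not given: they have to be found in the camera images.
- riser: Low fixed wooden shelf. Origin: on the worktop, on the axis of its steel pivot leg (16 mm dia). x points to its back, away from the robot, y to its left. Shelf top: x -75 to +65, y +100 to -370 mm, underside 160, upper face 176 mm high; small jars fixed on it (to 282 mm high) at y -45 to +75, x 0 to 50 mm. Front open; left cheek at y +88 to +100; right end open in front of x = +10 mm.
- bread_board: Loose wooden board, 80 wide (heel 60), 340 long, 28 mm thick, 0.35-0.7 kg, flat on the worktop, plain friction. Origin: underside, centre of the 23 mm hole at its heel, round the riser's leg (3.5 mm play). It runs along its own y from +30 (heel) to -310 mm (free end), x -40 to +40. Home: axes parallel to the riser's. Start: swung out to the front by 46 to 62 deg (negative yaw).
- board_tip (a point): Point on the bread board's centre line, 300 mm from the pivot, half way up its thickness.
- stop_line (a point): Fixed point of the riser at x = 0, y = -300, z = 14 mm in its frame: where board_tip is when the board is home. The stop rail's face is at riser x = +41 mm, y -65 to -315, 28 mm high; at home the board's rear long side lies on it and the shelf top overhangs the board's front long side by 35 mm.
- pepper_mill: Turned dark wooden pepper mill, 58 mm greatest diameter, 170 mm high; its round head, 49 mm diameter, lies 123 to 159 mm above its foot, with a 12 mm button on top. Stands on the bread board about 190 or 272 mm from the pivot (the spice jar has the other place). Origin: centre of its underside; z up.
- spice_jar: Glass spice jar with a red cap, 45 mm diameter, 106 mm high, standing on the bread board. Origin: centre of its underside; z up.
- cork_mat: Fixed rectangular cork table mat on the worktop right of the board, 228 mm along its x, 185 mm along its y, 8 mm thick. Origin: centre of its underside. Behind it, wall cabinets hang from 0.51 m above the worktop, their fronts at world x = 0.62 m, door knobs to 0.59 m: keep the forearm clear of them.
- honey_jar: Bystander: honey jar with a green lid, 64 x 68 mm, 84 mm high, standing on the cork mat. Origin: centre of its underside.
- bean_tin: Bystander: food tin, 75 mm diameter, 110 mm high, standing left of the board. Origin: centre of its underside.
- oil_bottle: Bystander: tall dark green oil bottle with a red cap, 62 mm wide, 267 mm high, standing on the worktop between board and mat. Origin: centre of its underside.
There are look-alikes about, which are no part of the job. Several things have the shape of the pepper_mill; the one meant has the colours described above. There is more than one size of the spice_jar; the job needs the larger.

How it is judged:
By the outcome, as a careful person would: the job done as asked, in the order asked, and still so for the second after the job is handed in, with the robot touching nothing.
It also fails if it takes over 72 s, if anything falls off the work surface, if the arm or the gripper's body presses on something with over 40 N, if the wrist force passes 120 N, or if a joint passes its speed limit or range.

## Working session

There is one attempt and no reset: what is moved stays moved. The work goes in short steps, each a Python script; the robot and the scene stay as the last script left them, time stands still between calls to the robot, and variables do not carry over. Pictures are saved under pics/ and viewed, at most 10 in all, crops included, and the job is handed in when it is done.

```bash
mkdir -p pics; ls; python3 - <<'E'
from rig import manip
import cv2
for c in("top","side"):
    im=manip.snapshot(c); cv2.imwrite(f"pics/{c}0.png",im)
    i=manip.camera_info(c); print(c,i)
    for n in("pepper_mill","spice_jar","cork_mat","honey_jar","bean_tin","oil_bottle","riser","bread_board","board_tip","stop_line"):
        print(n,[(d["location"],round(d["confidence"],2)) for d in manip.place_of(c,n)])
E
```

```text
pics
top {'intrinsics': array([[544.41226241,   0.        , 286.27546197],
       [  0.        , 544.41226241, 215.86601623],
       [  0.        ,   0.        ,   1.        ]]), 'T': array([[-0.10416041,  0.77975132, -0.61736415, -0.62389605],
       [-0.99448587, -0.08926189,  0.0550469 ,  0.13060979],
       [-0.0121842 ,  0.61969363,  0.78474922,  1.49285518],
       [ 0.        ,  0.        ,  0.        ,  1.        ]])}
pepper_mill []
spice_jar [([234.1, 239.4], 0.55)]
cork_mat [([396.5, 236.5], 0.94)]
honey_jar [([413.3, 238.2], 0.63), ([203.5, 209.2], 0.47)]
bean_tin [([182.7, 257.6], 0.76)]
oil_bottle []
riser [([201.6, 209.7], 0.81)]
bread_board [([203.8, 209.4], 0.66)]
board_tip [([257.8, 260.3], 0.78)]
stop_line [([286.0, 189.7], 0.96), ([411.7, 239.0], 0.43)]
side {'intrinsics': array([[387.20901151,   0.        , 277.26736466],
       [  0.        , 387.20901151, 216.0242445 ],
       [  0.        ,   0.        ,   1.        ]]), 'T': array([[-0.6808756 ,  0.41672234, -0.60228806, -0.07360671],
       [-0.73234577, -0.37745646,  0.56674182,  0.61355672],
       [ 0.00883646,  0.82696379,  0.56218574,  0.63098491],
       [ 0.        ,  0.        ,  0.        ,  1.        ]])}
pepper_mill [([279.1, 274.3], 0.94), ([335.1, 262.7], 0.71)]
spice_jar [([297.7, 224.3], 0.79), ([244.6, 268.9], 0.74)]
cork_mat []
honey_jar []
bean_tin [([197.0, 330.0], 0.97)]
oil_bottle [([341.1, 231.7], 0.97)]
riser [([166.2, 269.9], 0.72)]
bread_board [([169.6, 267.5], 0.83)]
board_tip [([289.9, 277.3], 0.88)]
stop_line [([249.6, 210.2], 0.97)]
```

View pics/top0.png

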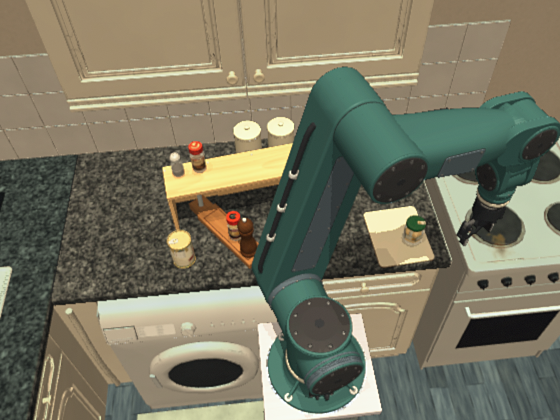

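View pics/side0.png

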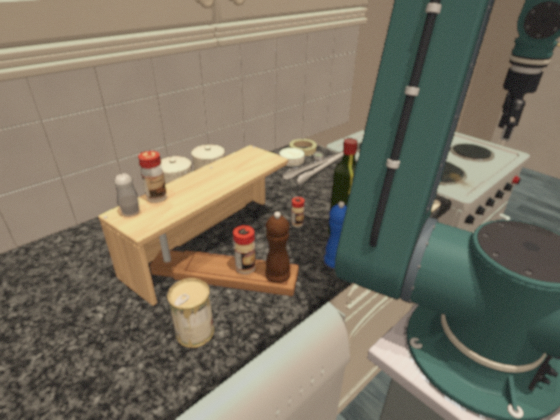

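```bash
cat > h.py <<'E'
from rig import manip
import cv2, numpy as np
def px2w(c,uv,z):
    i=manip.camera_info(c);K=i["intrinsics"];T=i["T"]
    d=np.linalg.solve(K,[uv[0],uv[1],1.]);d=T[:3,:3]@[d[0],-d[1],-d[2]]
    o=T[:3,3];return (o+d*(z-o[2])/d[2])
def w2px(c,p):
    i=manip.camera_info(c);T=i["T"];q=T[:3,:3].T@(np.array(p)-T[:3,3]);q=i["intrinsics"]@[q[0],-q[1],-q[2]]
    return q[:2]/q[2]
def tri(uvt,uvs):
    A=[];b=[]
    for c,uv in(("top",uvt),("side",uvs)):
        o=manip.camera_info(c)["T"][:3,3];d=px2w(c,uv,0)-o;d/=np.linalg.norm(d)
        P=np.eye(3)-np.outer(d,d);A.append(P);b.append(P@o)
    return np.linalg.lstsq(np.vstack(A),np.hstack(b),rcond=None)[0]
E
python3 - <<'E'
from h import *
np.set_printoptions(precision=4,suppress=True)
print("riser t",px2w("top",[201.6,209.7],0),px2w("top",[203.8,209.4],0),"s",px2w("side",[166.2,269.9],0),px2w("side",[169.6,267.5],0))
print("stop",px2w("top",[286,189.7],.014),px2w("side",[249.6,210.2],.014))
print("tip",px2w("top",[257.8,260.3],.014),px2w("side",[289.9,277.3],.014))
print("mat",px2w("top",[396.5,236.5],0),"honey",px2w("top",[413.3,238.2],.008))
print("tin",px2w("top",[182.7,257.6],0),px2w("side",[197,330],0))
print("oil",px2w("side",[341.1,231.7],0))
for z in(0,.028):print("mill",px2w("side",[279.1,274.3],z),px2w("side",[335.1,262.7],z))
for z in(0,.028):print("jar",px2w("side",[297.7,224.3],z),px2w("side",[244.6,268.9],z),px2w("top",[234.1,239.4],z))
E
```

```text
riser t [0.6122 0.3204 0.    ] [0.6127 0.3126 0.    ] s [0.6129 0.3312 0.    ] [0.615  0.3209 0.    ]
stop [0.6589 0.0154 0.014 ] [0.6631 0.0305 0.014 ]
tip [0.3668 0.1381 0.014 ] [0.3843 0.1407 0.014 ]
mat [ 0.4197 -0.3353  0.    ] honey [ 0.4008 -0.387   0.008 ]
tin [0.4147 0.3842 0.    ] [0.4115 0.3761 0.    ]
oil [ 0.4289 -0.1002  0.    ]
mill [0.4193 0.1417 0.    ] [0.3566 0.0112 0.    ]
mill [0.3974 0.1627 0.028 ] [0.3375 0.0379 0.028 ]
jar [ 0.5335 -0.0369  0.    ] [0.4892 0.1902 0.    ] [0.4697 0.2119 0.    ]
jar [ 0.5065 -0.0081  0.028 ] [0.4642 0.209  0.028 ] [0.4492 0.2104 0.028 ]
```

Candidates (side view). Mill: dark one on the board (278,247), blue one by the bottle (337,237), grey one on the shelf (127,195). Jar: on the board (245,250), small one on the worktop (298,212), shelf one (151,175). By description it's the dark mill and the jar on the board. I'll swing the arm aside, check these in a crop and measure.

```bash
python3 - <<'E'
from h import *
np.set_printoptions(precision=4,suppress=True)
j=list(manip.current_joints());j[0]=-115;manip.movej(j)
R={}
for c in("top","side"):
    im=manip.snapshot(c); R[c]=im
    for n,z in(("pepper_mill",.028),("spice_jar",.028),("cork_mat",0),("honey_jar",.008),("bean_tin",0),("oil_bottle",0),("riser",0),("bread_board",0),("board_tip",.014),("stop_line",.014)):
        for d in manip.place_of(c,n): print(c,n,np.round(d["location"]),round(d["confidence"],2),px2w(c,d["location"],z)[:2])
        if n in("pepper_mill","spice_jar"):
            for d in manip.cut_out(c,n):
                ys,xs=np.nonzero(d["mask"]);print("  mask",round(d["confidence"],2),xs.min(),xs.max(),ys.min(),ys.max(),np.round(d["location"]))
a=cv2.resize(R["top"][120:300,140:460],None,fx=2.5,fy=2.5,interpolation=2)
cv2.imwrite("pics/t1.png",a)
cv2.imwrite("pics/s1.png",cv2.resize(R["side"][130:330,140:440],None,fx=2.6,fy=2.6,interpolation=2))
print(manip.current_clock())
E
```

```text
top pepper_mill [299. 260.] 0.84 [0.3449 0.0062]
top pepper_mill [253. 253.] 0.82 [0.3871 0.151 ]
  mask 0.92 291 308 227 266 [299. 248.]
  mask 0.71 237 257 218 257 [249. 239.]
top spice_jar [234. 237.] 0.9 [0.4589 0.2119]
top spice_jar [309. 217.] 0.74 [ 0.5134 -0.049 ]
  mask 0.69 302 310 201 219 [306. 209.]
  mask 0.52 226 240 211 240 [234. 226.]
top bean_tin [186. 259.] 0.57 [0.4081 0.375 ]
top riser [202. 212.] 0.56 [0.5997 0.3191]
top bread_board [202. 210.] 0.96 [0.6102 0.319 ]
top board_tip [256. 258.] 0.94 [0.3753 0.1438]
top board_tip [206. 210.] 0.67 [0.597  0.3033]
top stop_line [285. 193.] 0.6 [0.6424 0.021 ]
side pepper_mill [335. 259.] 0.86 [0.3474 0.0279]
side pepper_mill [276. 272.] 0.69 [0.4074 0.1627]
side pepper_mill [167. 264.] 0.39 [0.5998 0.3321]
  mask 0.95 265 290 213 284 [280. 250.]
  mask 0.66 325 350 203 268 [337. 235.]
side spice_jar [245. 265.] 0.9 [0.4728 0.2006]
side spice_jar [296. 223.] 0.53 [ 0.5118 -0.0085]
side spice_jar [276. 272.] 0.45 [0.409  0.1625]
  mask 0.94 233 255 227 275 [245. 250.]
  mask 0.61 292 303 198 227 [301. 212.]
side cork_mat [395. 203.] 0.66 [ 0.413  -0.3408]
side bean_tin [197. 331.] 0.67 [0.4102 0.3777]
side bean_tin [278. 273.] 0.66 [0.4241 0.1418]
side oil_bottle [337. 233.] 0.82 [ 0.4323 -0.0882]
side oil_bottle [277. 277.] 0.72 [0.4166 0.1505]
side riser [167. 269.] 0.65 [0.6148 0.328 ]
side bread_board [166. 265.] 0.63 [0.6273 0.3231]
side bread_board [244. 265.] 0.58 [0.5026 0.1829]
side board_tip [286. 275.] 0.85 [0.3954 0.1425]
side stop_line [248. 207.] 0.65 [0.6805 0.0234]
side stop_line [338. 232.] 0.2 [ 0.4224 -0.0779]
3.7833
```

View pics/t1.png

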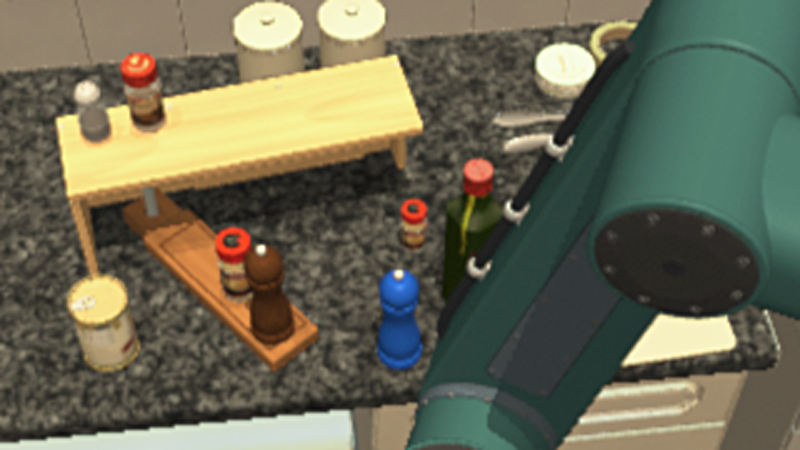

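View pics/s1.png

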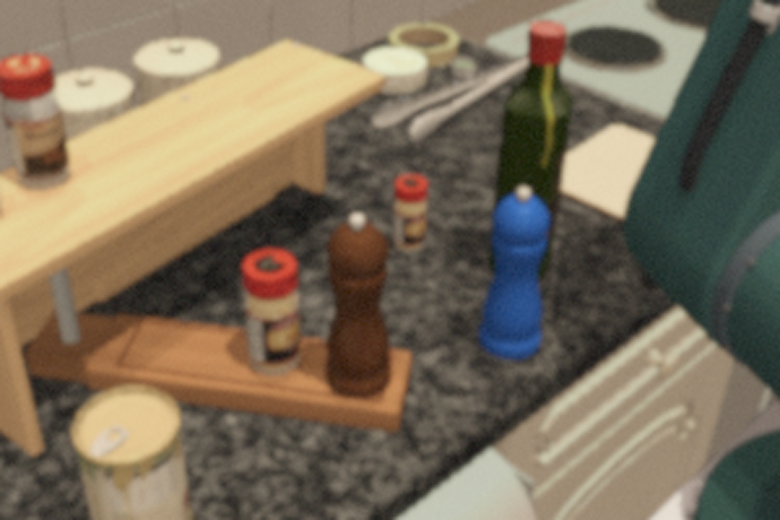

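Crops confirm it: dark mill (top 247,240; side 278,247) and the jar beside it (top 234,226; side 245,250), both on the board. Refining positions from clear features now.

```bash
python3 - <<'E'
from h import *
np.set_printoptions(precision=4,suppress=True)
t=lambda u,v:((u+.5)/2.5-.5+140,(v+.5)/2.5-.5+120)
s=lambda u,v:((u+.5)/2.6-.5+140,(v+.5)/2.6-.5+130)
F=dict(millbutton=(t(261,251),s(357,219),.196),jarcap=(t(233,237),s(271,265),.134),oilcap=(t(479,167),s(548,30),.267),
 boardR=(t(317,325),s(411,352),.028),boardL=(t(275,357),s(405,415),.028),bluebutton=(t(398,273),s(523,192),.168),
 shelfFR=(t(421,122),s(384,82),.176),tin=(t(98,297),s(128,410),.11))
for k,(a,b,z) in F.items(): print(k,px2w("top",a,z),px2w("side",b,z),tri(a,b))
for nm,uv in dict(A=(365,212),B=(425,208),C=(433,260),D=(375,266)).items(): print("mat",nm,px2w("top",uv,.008))
print(manip.pinch_z, manip.current_finger_gap(), manip.current_ee_rot(), manip.current_tool_pos())
for p in([.40,.155,.15],[.40,.155,.42],[.46,.205,.13],[.36,-.285,.42],[.36,-.285,.13],[.48,-.3,.42]):
  print(p,[ (y,manip.solve_ik(p,[180,0,y])) for y in(37,-143,90,-90)])
E
```

```text
millbutton [0.3946 0.1679 0.196 ] [0.3983 0.1703 0.196 ] [0.3987 0.1684 0.1935]
jarcap [0.47  0.204 0.134] [0.4633 0.2064 0.134 ] [0.4695 0.2035 0.1312]
oilcap [ 0.4365 -0.1009  0.267 ] [ 0.4296 -0.0931  0.267 ] [ 0.4374 -0.1018  0.2634]
boardR [0.3957 0.1068 0.028 ] [0.3909 0.109  0.028 ] [0.3947 0.1066 0.0261]
boardL [0.3519 0.1646 0.028 ] [0.3389 0.1689 0.028 ] [0.3476 0.1645 0.0249]
bluebutton [0.3637 0.0048 0.168 ] [0.3632 0.0075 0.168 ] [0.3654 0.0046 0.1658]
shelfFR [ 0.6024 -0.0543  0.176 ] [ 0.5844 -0.0402  0.176 ] [ 0.6053 -0.0565  0.1666]
tin [0.4122 0.3784 0.11  ] [0.4214 0.3736 0.11  ] [0.409  0.3778 0.1189]
mat A [ 0.5301 -0.2481  0.008 ]
mat B [ 0.5239 -0.4599  0.008 ]
mat C [ 0.308  -0.4288  0.008 ]
mat D [ 0.3063 -0.237   0.008 ]
0.0187 1.0025906541436798 [179.9924   0.0013 -16.1003] [-0.1456 -0.5044  0.2313]
[0.4, 0.155, 0.15] [(37, array([ 10.2703,   8.3246, -24.9031,  56.7723,   0.    , 153.2703])), (-143, array([ 10.2703,   8.3246, -24.9031,  56.7723,   0.    , -26.7297])), (90, array([ 10.2703,   8.3246, -24.9031,  56.7723,   0.    , 100.2703])), (-90, array([ 1
[... 998 characters left out ...]
897,   99.6017,    0.    , -138.5536]))]
[0.36, -0.285, 0.13] [(37, array([-48.5536,  12.063 , -23.4456,  54.4914,   0.    ,  94.4464])), (-143, array([-48.5536,  12.063 , -23.4456,  54.4914,   0.    , -85.5536])), (90, array([-48.5536,  12.063 , -23.4456,  54.4914,   0.    ,  41.4464])), (-90, array([ -48.5536,   12.063 ,  -23.4456,   54.4914,    0.    , -138.5536]))]
[0.48, -0.3, 0.42] [(37, array([-40.2531,  21.8662,  37.0124, 105.1462,   0.    , 102.7469])), (-143, array([-40.2531,  21.8662,  37.0124, 105.1462,   0.    , -77.2531])), (90, array([-40.2531,  21.8662,  37.0124, 105.1462,   0.    ,  49.7469])), (-90, array([ -40.2531,   21.8662,   37.0124,  105.1462,    0.    , -130.2531]))]
```

```bash
python3 - <<'E'
import cv2
a=cv2.imread("pics/top0.png")
cv2.imwrite("pics/mat.png",cv2.resize(a[180:290,340:460],None,fx=5,fy=5,interpolation=2))
E
```

```text
(no output)
```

View pics/mat.png

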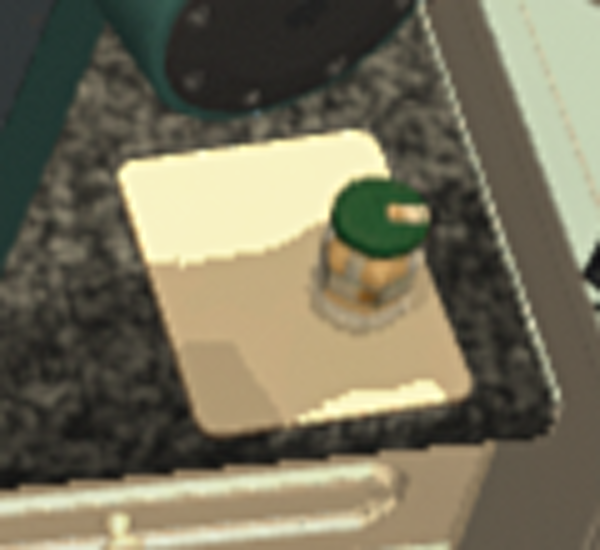

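```bash
python3 - <<'E'
from h import *
np.set_printoptions(precision=4,suppress=True)
t=lambda u,v:((u+.5)/2.5-.5+140,(v+.5)/2.5-.5+120)
s=lambda u,v:((u+.5)/2.6-.5+140,(v+.5)/2.6-.5+130)
print("head",px2w("top",t(264,267),.169),px2w("side",s(357,253),.169))
print("honeylid",px2w("top",(340+380/5,180+215/5),.092))
for uv in((120,165),(380,130),(470,395),(205,435)):print("mat",px2w("top",(340+uv[0]/5,180+uv[1]/5),.008))
x,y=.397,.169
manip.move_to([x,y,.43],[180,0,-143])
manip.movel([x,y,.20],vel=.25); manip.movel([x,y,.147],vel=.12)
im=manip.snapshot("side");cv2.imwrite("pics/g1.png",np.hstack([cv2.resize(manip.snapshot("top")[170:290,190:330],(400,343),interpolation=2),cv2.resize(im[160:300,200:363],(399,343),interpolation=2)]))
print(manip.current_clock(),manip.current_ft_force())
E
```

```text
head [0.3907 0.1664 0.169 ] [0.3926 0.1753 0.169 ]
honeylid [ 0.4012 -0.3814  0.092 ]
mat [ 0.5261 -0.2438  0.008 ]
mat [ 0.5363 -0.4309  0.008 ]
mat [ 0.3114 -0.4331  0.008 ]
mat [ 0.3003 -0.2554  0.008 ]
8.65 [ 0.4176 -0.141  -0.3536]
```

View pics/g1.png

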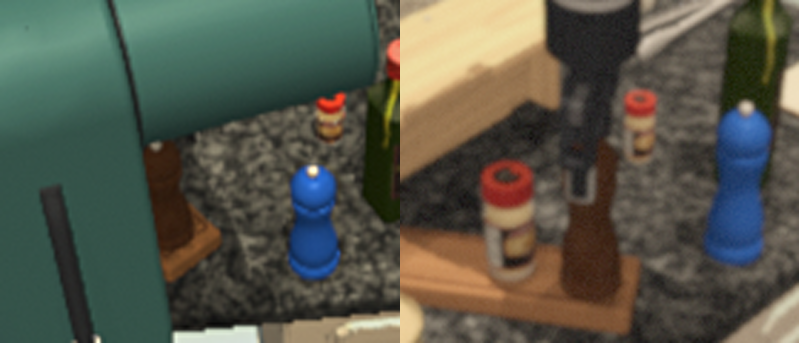

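The pads flank the dark mill's head (side crop 590,150), with the near finger in front of it and the jar clear. I'll close, lift and carry.

```bash
python3 - <<'E'
from h import *
np.set_printoptions(precision=4,suppress=True)
x,y=.397,.169
print(w2px("side",[x-.027,y+.036,.17]),w2px("side",[x,y,.17]))
manip.set_gripper(0.0,strength=35)
print(manip.current_finger_gap(),manip.current_finger_force(),manip.current_ft_force())
manip.movel([x,y,.165],vel=.08)
print(manip.current_ft_force())
if manip.current_finger_force()>5:
    manip.movel([x,y,.44],vel=.25)
    manip.move_to([.35,-.297,.44],[180,0,90])
    cv2.imwrite("pics/c1.png",manip.snapshot("side")[100:400,100:500])
print(manip.current_finger_gap(),manip.current_finger_force(),manip.current_ft_force(),manip.current_clock(),manip.current_tool_pos())
E
```

```text
[273.7372 237.5563] [277.7894 224.4574]
0.5505626718503259 34.73935626447201 [-1.6626  0.2199 10.1432]
[ 0.7192 -0.706  -3.5789]
0.5434124222597874 36.24267401173711 [ 1.1969 -0.6127 -1.9056] 12.5 [ 0.3505 -0.2963  0.4401]
```

```bash
cat >> h.py <<'E'
def lower(x,y,z0,zmin,thr=2.0,step=.0015):
    f0=manip.current_ft_force()[2];z=z0
    while z>zmin and manip.current_ft_force()[2]-f0<thr:
        z-=step;manip.movel([x,y,z],vel=.05)
    print("touch z",z,manip.current_ft_force(),f0)
E
python3 - <<'E'
from h import *
np.set_printoptions(precision=4,suppress=True)
x,y=.35,-.297
manip.movel([x,y,.20],vel=.25); manip.movel([x,y,.134],vel=.12)
lower(x,y,.134,.119)
cv2.imwrite("pics/p1.png",np.hstack([cv2.resize(manip.snapshot("top")[180:280,320:460],(400,286),interpolation=2),cv2.resize(manip.snapshot("side")[130:270,300:496],(400,286),interpolation=2)]))
print(manip.current_clock(),manip.current_finger_gap(),manip.current_finger_force())
E
```

```text
touch z 0.1265 [-3.5088  1.9577 20.6909] -1.480043996713268
15.6583 0.5459346024090608 37.68067790195346
```

View pics/p1.png

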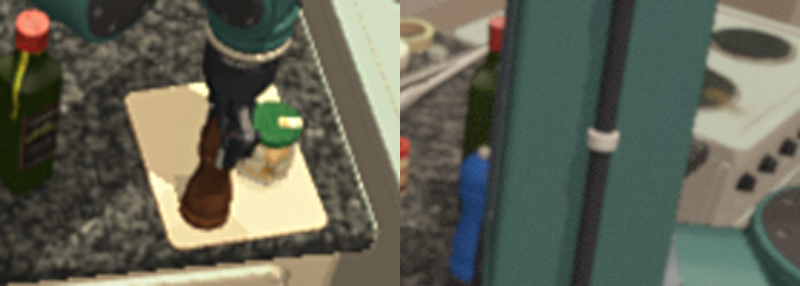

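The mill (base at crop 205,213) is down on the mat left of the honey jar and looks upright. Release, then the jar.

```bash
python3 - <<'E'
from h import *
np.set_printoptions(precision=4,suppress=True)
x,y=.35,-.297
manip.movel([x,y,.1268],vel=.05)
manip.set_gripper(1.0); manip.movel([x,y,.22],vel=.2); manip.movel([x,y,.34],vel=.3)
manip.move_to([.467,.205,.34],[180,0,-143])
manip.movel([.467,.205,.17],vel=.25); 
cv2.imwrite("pics/j1.png",np.hstack([cv2.resize(manip.snapshot("top")[180:280,320:460],(400,286),interpolation=2),cv2.resize(manip.snapshot("side")[180:320,170:366],(400,286),interpolation=2)]))
print(manip.current_clock(),w2px("side",[.467-.027,.205+.036,.19]),w2px("side",[.467,.205,.134]))
E
```

```text
20.3417 [236.5717 221.0751] [243.3518 230.6014]
```

View pics/j1.png

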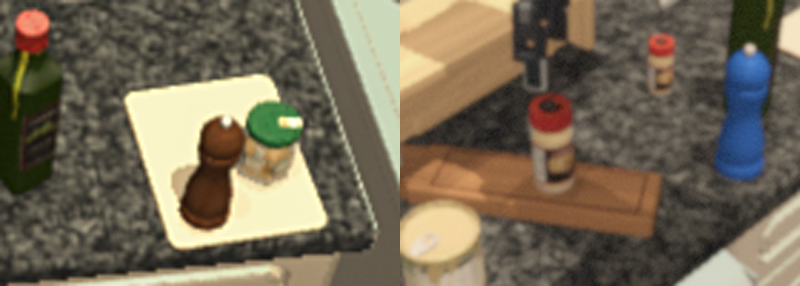

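Mill stands upright on the mat (crop 208,175), and the jar's cap (side crop 551,108) lies where predicted.

```bash
python3 - <<'E'
from h import *
np.set_printoptions(precision=4,suppress=True)
x,y=.467,.205
manip.movel([x,y,.085],vel=.15); print(manip.current_ft_force())
manip.set_gripper(0.0,strength=35)
print(manip.current_finger_gap(),manip.current_finger_force(),manip.current_ft_force())
manip.movel([x,y,.40],vel=.25)
assert manip.current_finger_force()>5
x,y=.475,-.287
manip.move_to([x,y,.40],[180,0,90])
manip.movel([x,y,.13],vel=.25);manip.movel([x,y,.072],vel=.12)
lower(x,y,.072,.057,step=.001)
print(manip.current_clock(),manip.current_finger_gap(),manip.current_finger_force(),manip.current_tool_pos())
E
```

```text
[0.1942 0.951  0.9003]
0.5163637010496822 33.87554629072838 [-2.8765  2.7818  6.0561]
touch z 0.06499999999999999 [ 0.1135 -0.0087  4.7551] -0.9098781522642033
28.3417 0.5130323880582083 34.727264642715454 [ 0.4754 -0.2872  0.0654]
```

View pics/q.png

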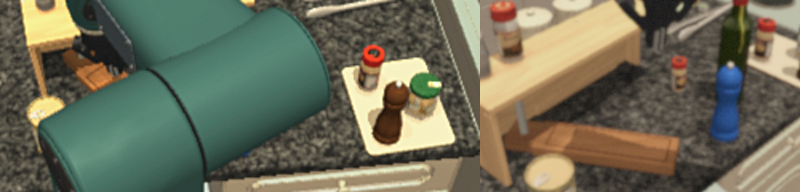

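Mill (crop 392,110), jar (370,68) and honey jar all stand on the mat. Next, the push.

```bash
sed -i 's/A=-15/A=-22/; s/\[-22,0\],\[80,45\]/[-22,-2,6],[80,53,46]/' h.py
python3 - <<'E'
from h import *
np.set_printoptions(precision=3,suppress=True)
bs=[-50,-42,-34,-26,-20,-14,-8,-2,3,6]
for b in bs+[9.2,11]:
    p,o=pose(b,.014)
    if manip.solve_ik(p,o) is None: raise SystemExit(f"no ik {b}")
p,o=pose(-53,.05);q=list(p);q[2]=.30
manip.move_to(q,o);manip.movel([p[0],p[1],.06],vel=.25);manip.movel(p,vel=.1)
for b in bs:
    p,o=pose(b,.014)
    try: manip.movel(p,o,vel=.12)
    except manip.MotionError as e: print(b,"err",e);break
    f=manip.current_ft_force();print(b,f,manip.current_tool_pos())
    if np.linalg.norm(f)>25:break
print(manip.current_clock(),manip.current_ee_rot())
im=manip.snapshot("side");print([(px2w("side",d["location"],.014),d["confidence"]) for d in manip.place_of("side","board_tip")])
cv2.imwrite("pics/r.png",np.hstack([cv2.resize(manip.snapshot("top")[150:290,150:360],(400,267)),cv2.resize(im[130:310,130:400],(400,267))]))
E
```

```text
-50 [-0.246  0.311 -0.444] [0.368 0.185 0.013]
-42 [-0.534  0.432 -0.101] [0.389 0.152 0.013]
-34 [-0.101  0.218  0.083] [0.414 0.122 0.013]
-26 [ 0.106  0.413 -0.365] [0.443 0.097 0.013]
-20 [-0.632 -0.608 -1.061] [0.468 0.08  0.013]
-14 [0.327 0.15  0.096] [0.493 0.067 0.013]
-8 [-0.054 -0.352  0.769] [0.52  0.056 0.013]
-2 [-0.474  0.239  0.733] [0.549 0.047 0.012]
3 [ 0.475 -0.851 -0.264] [0.573 0.043 0.013]
6 [-0.947  0.648  0.402] [0.587 0.041 0.013]
40.6417 [179.977 -43.832 -21.976]
[(array([0.649, 0.021, 0.014]), 0.72), (array([0.67 , 0.03 , 0.014]), 0.21)]
```

View pics/r.png

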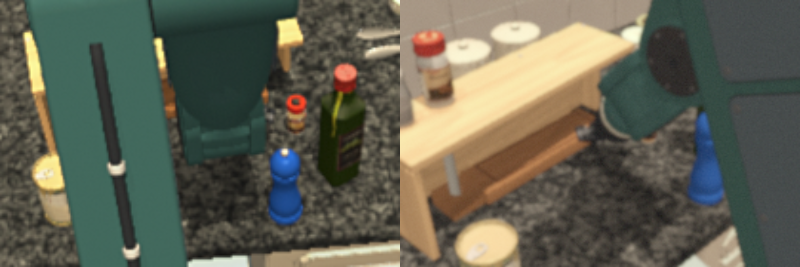

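The board has swung under the shelf, with fingers on its front side near the free end (side crop 587,135). Now small steps until the stop is felt.

```bash
python3 - <<'E'
from h import *
np.set_printoptions(precision=3,suppress=True)
R0=manip.current_ee_rot();p0=np.array(manip.current_tool_pos());p0[2]=.013
u=np.array([np.cos(np.radians(YR)),np.sin(np.radians(YR)),0])
for k in range(1,28):
    manip.movel(list(p0+u*.0015*k),vel=.05)
    f=manip.current_ft_force()
    if k%3==0 or f@u<-5: print(round(k*1.5,1),f,manip.current_tool_pos())
    if f@u<-14 or np.linalg.norm(f)>30:break
manip.pause(.2);print(manip.current_ft_force(),manip.current_clock())
im=manip.snapshot("side");print([(px2w("side",d["location"],.014),d["confidence"]) for n in("board_tip","stop_line") for d in manip.place_of("side",n)])
cv2.imwrite("pics/h.png",cv2.resize(im[150:290,140:340],(800,560),interpolation=2))
E
```

```text
4.5 [-1.694 -1.312  0.414] [0.592 0.042 0.013]
9.0 [-0.385 -0.679  0.303] [0.597 0.042 0.013]
13.5 [-1.054 -0.823 -0.558] [0.601 0.043 0.013]
18.0 [-0.469 -1.197  0.228] [0.606 0.044 0.013]
22.5 [-10.587  -1.312   5.661] [0.609 0.044 0.013]
24.0 [-19.211  -0.422  12.492] [0.609 0.044 0.012]
[-18.436  -1.649  13.053] 44.9917
[(array([0.679, 0.028, 0.014]), 0.97), (array([0.655, 0.033, 0.014]), 0.29), (array([0.664, 0.031, 0.014]), 0.75)]
```

```bash
python3 - <<'E'
from h import *
np.set_printoptions(precision=3,suppress=True)
p=np.array(manip.current_tool_pos());a=np.radians(-22);d=np.array([np.cos(a),np.sin(a),-1.0])
manip.movel(list(p-d*[.03,.03,.006]),vel=.1)
manip.movel(list(p-d*.13),vel=.2)
print(manip.current_ft_force())
q=manip.current_tool_pos();manip.movel([q[0]-.06,q[1],.40],vel=.25)
j=list(manip.current_joints());j[0]=75;manip.movej(j)
R={}
for c in("top","side"):
    R[c]=manip.snapshot(c)
    for n,z in(("board_tip",.014),("stop_line",.014),("bread_board",0),("spice_jar",.008),("pepper_mill",.008),("oil_bottle",0),("honey_jar",.008),("bean_tin",0)):
        for e in manip.place_of(c,n): print(c,n,round(e["confidence"],2),px2w(c,e["location"],z)[:2])
print(manip.current_clock())
cv2.imwrite("pics/f.png",np.hstack([cv2.resize(R["top"][130:290,150:450],(450,240),interpolation=2),cv2.resize(R["side"][150:310,130:363],(350,240),interpolation=2)]))
E
```

```text
[-0.426  0.2    0.151]
top board_tip 0.88 [0.639 0.02 ]
top stop_line 0.64 [0.653 0.025]
top oil_bottle 0.45 [0.667 0.022]
side board_tip 0.86 [0.664 0.03 ]
side stop_line 0.75 [0.666 0.036]
side bread_board 0.94 [0.625 0.313]
side spice_jar 0.52 [ 0.486 -0.281]
side pepper_mill 0.83 [ 0.339 -0.301]
side pepper_mill 0.81 [0.36 0.01]
side oil_bottle 0.59 [ 0.435 -0.105]
side honey_jar 0.39 [ 0.41  -0.369]
side bean_tin 0.88 [0.414 0.384]
50.175
```

View pics/f.png

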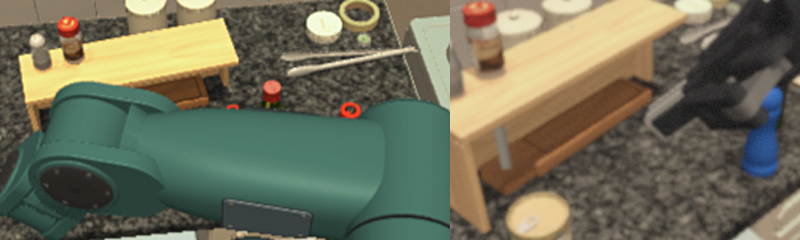

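The board lies home along the rail (side crop 570,130). The stop was felt at about 19 N with no further travel, and the mill and jar still measure in place on the mat.

```bash
python3 -c "
from rig import manip
print(manip.current_ft_force(),manip.current_tool_pos());print(manip.close_job())"
```

```text
[-0.38574489  0.64355131 -0.29211312] [0.1586372  0.40931942 0.39840519]
the job is handed in; nothing more can be done
None
```

I handed the job in at about 50 s: the pepper mill and spice jar stand on the cork mat, and the board is home against the stop (about 19 N felt, no further travel), though I viewed 11 pictures instead of the 10 allowed.

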